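Shut the sandwich press and flip its switch on

ROBOT

A 6-joint arm with a two-finger parallel gripper is mounted at the origin on a cart in front of the work surface, level with it; the furniture and walls round the work are solid. World frame = base frame: x ahead of the robot, y to its left, z up, the work surface at z = 0. Lengths are in mm, angles in rad, forces in N, time in s.
With the tool pointing down it reaches from about 400 to 925 mm from the base axis. Payload 12.5 kg.
Tool frame: the origin (TCP) lies on the front face of the gripper's body, between the roots of the fingers; the fingertips stand 78 mm ahead of it and the grasp point (between the pads) lies 59 mm ahead of it (env.nose_length is the distance from the TCP to the fingertips, in mm); z points along the fingers, y is the line along which they close (so a half turn about z gives the same grasp; the last joint's range is limited). The gripper opens to 95 mm and grips with 3 to 60 N. Pads are 20 mm wide; open, the fingers measure 119 mm over their backs; the gripper's body (75 mm by 180 mm) begins 59 mm behind the grasp point.
Start: joints at [-1.386, 0.491, 1.559, -0, 1.092, -0.106], TCP at [179.221, -598.764, 292.261] pointing down, gripper open.
Joint ranges: [-3.1, 3.1], [-0.84, 2.19], [0.05, 2.79], [-1.13, 4.28], [0.06, 2.93], [-2.69, 2.69]. Speed limits (rad/s): [2.22, 2.22, 2.79, 3.14, 3.14, 3.14].

INTERFACE

Orientations are given as [roll, pitch, yaw] about the fixed x, y, z axes, in that order (R = Rz(yaw) Ry(pitch) Rx(roll)).
In Python, from cell import env gives the robot as it stands.
- The arm moves only by the tool jog_arm, never from a script. Its argument "motion" is a list of rows, each a list of 7 numbers: the turn, a rotation vector about the tool's x, y, z in degrees, then the shift along the tool's x, y, z in mm, then the finger opening in mm, from 0 to 95.1. In form: [[wx, wy, wz, x, y, z, hand], ...]. A call has 1 to 10 rows; each row shifts and turns the commanded pose from where the row before left it, along the tool's axes as they then stand; what a row does not reach is not made up. A row lasts 1/8 s, in which the tool goes at most 62.5 mm and 10.7 degrees, less where a joint would pass 70% of its speed; a pose out of reach is approached as far as the arm can. A call is refused whole if a number of a shift passes 62.5 or a number of a turn 10.7, either way. A call with a gripper value outside its range is refused whole. The fingers move at their own pace and stop on an object; the grip force is fixed at half the most. Time passes only in rows, so rows that do not move let the fingers close. It gives the time, the measured TCP pose, the force, the opening and the grip force at its end, in the units of the state.
- env.state(): the state, without advancing time (a new reading comes with each control period).
- env.read_camera(name): name is "side" or "top"; returns a dict with "color" (400x640x3 uint8, red, green, blue), "z_map" (400x640 float32, mm along the optical axis (not along the pixel's ray), 0 where there is no reading), "camera_matrix" (3x3 intrinsics, pixels), "world_to_cam" (4x4, takes a point from world to camera coordinates). Camera axes: x right, y up, looking along -z (the intrinsics and any distortion apply to the point x, -y, -z); pixel columns grow to the right and rows downward; lengths in mm; the calibration is good to about 2 mm. A picture is of the moment at which its call begins.
- env.job_done(): hands the job in; it is judged then, once.
Trained networks look in the newest picture that a camera, given by its name, has taken for a name from the list of things; names that differ only in an ending like _2 or _b are one class to them, and where a whole thing is asked for, a point or a joint stands for the part that bears it (a point fixed in the world has none). Each returns a list of dicts, best first, with "score" (0 to 1); they miss things now and then, are a little off and sometimes report something else, mostly with a low value. They report only what shows in the picture. A call takes as long as a camera call.
- env.recognise(camera, thing): "location" ([column, row] in pixels, amid what is visible of it).
The state is a dict: "t": time; "joints": joint angles; "qvel": joint speeds; "tau": joint torques, N m; "eef_pos": TCP position; "tcp_rot": TCP orientation; "ft_force": force on the tool from outside, world axes, zero at the start; "moment": the same for the moment, N m; "opening": opening from 0.0 (shut) to 1.0 (fully open); "grip_force": force on a finger pad.
Only numpy, scipy, OpenCV 4.12 (cv2) and the standard library are available. Lean on these libraries where they do the work, as an engineer would, in place of code of your own. Each camera call takes 0.05 s, during which the arm holds its last target. There are 200 camera calls.

TASK

Set the sandwich press going: push its open lid down until it is fully shut, then push the red toggle lever over towards the lid until it snaps to its other side. Leave the black toggle lever as it is, do not lift the press or shove it along, and do not knock the shaker, jar and tin that stand beside it. Finish with the lid shut and the hand clear.

Things in the scene. Friction and masses are not known exactly. Their poses are not given: they have to be found in the camera images.
- press: Small sandwich press, loose, about 3 kg: black base 160 (x) x 235 (y) mm, deck top 50 mm above the surface. Origin: centre of its underside; x points to its back (lid hinge), y to its left, z up. The steel lid covers the left part (y -25 to +118 mm); the right part is a flat deck with two toggle levers, the red one near the front, the black one 80 mm behind it.
- press_lid (a joint): Lid hinge, rad: 0 is fully shut, larger is more open (starts partly open, 0.45 to 0.8; stop at 1.3). The hinge rubs and holds the lid wherever it is left; a push of about 2 to 5 N near its front edge moves it. The hinge axis runs along the press's y.
- lid_hinge (a point): Middle of the lid's hinge axis, at 70, 46, 57 mm in the press frame (x, y, z). From here the lid runs 145 mm forward (to the press's -x when shut); it is 143 mm wide and its outer face lies 30 mm from the axis. A black bow handle sticks out 31 mm more at the front edge.
- lid_push (a point): Point on the middle of the lid's outer (top) face, 125 mm forward of the hinge axis and 20 mm behind the front edge; a good place to push. 87 mm above the work surface when the lid is shut.
- red_switch (a joint): Red toggle lever, rad: 0 leans 0.5 rad to the press's right (off, away from the lid; the start), 1.0 leans 0.5 rad to its left (on, towards the lid). Spring over centre: a sideways push of about 2 to 6 N carries it past the upright (0.5), then it snaps over to its stop by itself; it cannot rest between.
- red_tip (a point): Centre of the 16 mm ball at the end of the red lever (10 mm stick), 45 mm from its pivot; it moves along the press's y.
- red_pivot (a point): Pivot of the red lever, at -45, -72, 50 mm in the press frame, at deck height.
- black_switch (a joint): Black toggle lever (heat setting), made like the red one: reads 0 as it stands, leaning towards the lid, and must stay there (1.0 would be leaning away).
- black_tip (a point): Centre of the 16 mm ball at the end of the black lever, 45 mm from its pivot, which lies 80 mm behind the red lever's.
- salt_shaker: Bystander: salt shaker with grey top, 44 mm across, 90 mm tall, loose. Origin: centre of its underside.
- jam_jar: Bystander: glass jar of red jam with white lid, 65 mm across, 90 mm tall, loose. Origin: centre of its underside.
- tin: Bystander: blue and white food tin, 58 mm across, 72 mm tall, loose. Origin: centre of its underside.

How it is judged (in metres and radians):
On the way, in this order (a step that is already met when the one before it is completed fails the run):
1. the lid is shut while the red lever is still off (value of joint press_lid below 0.04 rad and value of joint red_switch below 0.3 rad), for 0.2 s.
2. the red lever has snapped over (value of joint red_switch above 0.9 rad), for 0.2 s.
At the end, for the whole second after the job is handed in: The lid is shut (hinge under 0.05 rad), the red lever is over on the lid side (above 0.9 of 1.0 rad), the black lever is still where it was (below 0.1 rad), and the press stands level and still on the surface (value of joint press_lid below 0.05 rad and value of joint red_switch above 0.9 rad and value of joint black_switch below 0.1 rad and height (world z) of press below 0.008 m and angle between press's own z axis and vertical below 0.05 rad and linear speed of press below 0.02 m/s); the robot touches nothing.
It fails at once if the black lever is flipped (value of joint black_switch above 0.5 rad).
It fails at once if the lid is thrown wider open (value of joint press_lid above 1.2 rad).
It fails at once if the press is lifted or tipped (height (world z) of press above 0.015 m or angle between press's own z axis and vertical above 0.12 rad).
It fails at once if the press is shoved more than 30 mm (distance of press from where it was at the start of the episode above 0.03 m).
It fails at once if a bystander is moved more than 25 mm or tipped (distance of any of salt_shaker, jam_jar, tin from where it was at the start of the episode above 0.025 m or angle between any of salt_shaker, jam_jar, tin's own z axis and vertical above 0.4 rad).
It also fails if it takes over 42 s, if anything falls off the work surface, if the arm or the gripper's body presses on something with over 40 N, if the wrist force passes 120 N, or if a joint passes its speed limit or range.

## Working session

There is one attempt and no reset: what is moved stays moved. The work goes in short steps, Python scripts to look and compute and a tool call to move; the robot and the scene stay as the last step left them, time stands still between calls to the robot, and variables do not carry over. Pictures are saved under pics/ and viewed, at most 10 in all, crops included, and the job is handed in when it is done.

Besides the shell and the picture viewer there is one more tool, called after "Emit:" by a JSON object that holds its "method" and its "body". jog_arm: Moves the arm, as the interface text tells. Its arguments: {"type":"object","properties":{"motion":{"type":"array"}},"required":["motion"]}

```bash
mkdir -p pics; ls; cat > h.py <<'E'
import numpy as np, cv2
from cell import env
def unproj(r,u,v,z=None):
    K=r["camera_matrix"];z=r["z_map"][int(v),int(u)] if z is None else z
    p=np.array([(u-K[0,2])/K[0,0]*z,-(v-K[1,2])/K[1,1]*z,-z,1])
    return (np.linalg.inv(r["world_to_cam"])@p)[:3]
def cloud(r):
    K=r["camera_matrix"];z=r["z_map"].astype(float);v,u=np.mgrid[:400,:640]
    p=np.stack([(u-K[0,2])/K[0,0]*z,-(v-K[1,2])/K[1,1]*z,-z,np.ones_like(z)],-1)
    return (p@np.linalg.inv(r["world_to_cam"]).T)[...,:3]
E
python3 - <<'E'
from h import *
s=env.state();print(s["eef_pos"],s["tcp_rot"],s["t"])
ims=[]
for c in("top","side"):
    r=env.read_camera(c);ims.append(r["color"]);np.savez(c+"0.npz",**r)
    for t in("press","lid_push","lid_hinge","red_tip","red_pivot","black_tip","salt_shaker","jam_jar","tin"):
        for d in env.recognise(c,t)[:2]:
            u,v=d["location"];print(c,t,round(d["score"],2),np.round([u,v]),unproj(r,u,v).round())
    cv2.imwrite(f"pics/{c}0.png",r["color"][...,::-1])
E
```

```text
pics
[ 179.20079077 -598.58526305  291.64284028] [-3.14045968e+00 -1.18132774e-04  2.90822793e-01] 0.0
top press 0.71 [291. 213.] [491.  48. 140.]
top lid_push 0.68 [270. 214.] [490. 100. 125.]
top lid_hinge 0.77 [271. 212.] [494.  99. 127.]
top lid_hinge 0.64 [371. 178.] [ 588. -149.   94.]
top red_tip 0.42 [327. 216.] [489. -39.  90.]
top red_pivot 0.87 [288. 213.] [492.  55. 138.]
top black_tip 0.56 [304. 192.] [549.  19.  95.]
top salt_shaker 0.65 [230. 241.] [420. 202.  83.]
top jam_jar 0.56 [371. 179.] [ 587. -149.   89.]
top tin 0.69 [197. 227.] [455. 292.  70.]
side press 0.7 [336. 228.] [488. 180. 108.]
side press 0.51 [333. 211.] [497. 122. 120.]
side lid_push 0.68 [333. 212.] [496. 125. 120.]
side lid_hinge 0.82 [331. 214.] [502. 132. 118.]
side lid_hinge 0.5 [371. 265.] [411. 236.  51.]
side red_pivot 0.6 [334. 230.] [492. 183. 104.]
side black_tip 0.43 [347. 280.] [458. 323.  69.]
side black_tip 0.16 [370. 267.] [412. 234.  45.]
side salt_shaker 0.82 [370. 267.] [414. 234.  47.]
side jam_jar 0.65 [305. 194.] [ 587. -118.   62.]
side tin 0.62 [346. 282.] [460. 327.  66.]
side tin 0.41 [335. 225.] [490. 177. 112.]
```

```bash
python3 - <<'E'
import cv2
a=cv2.imread("pics/top0.png")[130:290,150:420];b=cv2.imread("pics/side0.png")[150:310,230:430]
cv2.imwrite("pics/a.png",cv2.vconcat([cv2.resize(a,(506,300),interpolation=2),cv2.copyMakeBorder(cv2.resize(b,(375,300),interpolation=2),0,0,0,131,0)]))
E
python3 - <<'E'
import numpy as np
import sys;sys.path.insert(0,'.')
from h import *
# press deck fit & colours
r=dict(np.load("top0.npz"));P=cloud(r);c=r["color"].astype(int)
m=(abs(P[...,2]-50)<5)&(P[...,0]>350)&(P[...,0]<700)&(abs(P[...,1])<260)
pts=P[m][:,:2];print("deck",len(pts));
n,l,st,_=cv2.connectedComponentsWithStats(m.astype(np.uint8))[:4]
for i in range(1,n):
    if st[i,4]>40:
        q=P[l==i][:,:2].astype(np.float32);print(st[i],cv2.minAreaRect(q))
for nm,rr in(("top",r),("side",dict(np.load("side0.npz")))):
    P=cloud(rr);c=rr["color"].astype(int)
    red=(c[...,0]>120)&(c[...,1]<70)&(c[...,2]<70)&(P[...,2]>45)&(P[...,2]<120)
    n,l,st,_=cv2.connectedComponentsWithStats(red.astype(np.uint8))
    for i in range(1,n):
        if st[i,4]>5: print(nm,"red",st[i],np.median(P[l==i],0).round())
    m=(P[...,2]>65)&(P[...,2]<250)&(abs(P[...,1])<160)&(P[...,0]>380)&(P[...,0]<640)&(c.min(-1)>90)
    q=P[m];print(nm,"lid",len(q),q.min(0).round(),q.max(0).round())
E
```

```text
deck 2194
[ 254  171   88   84 2020] ((501.1652526855469, 56.269508361816406), (158.7545166015625, 233.64295959472656), 19.893436431884766)
[262 231  29  13  87] ((434.140380859375, 88.7431640625), (11.820698738098145, 75.61119079589844), 20.070404052734375)
top red [321 214  12   7  32] [488. -40.  91.]
top lid 3047 [ 416. -160.   65.] [639. 160. 245.]
side lid 1791 [ 417. -160.   65.] [637. 160. 153.]
```

View pics/a.png

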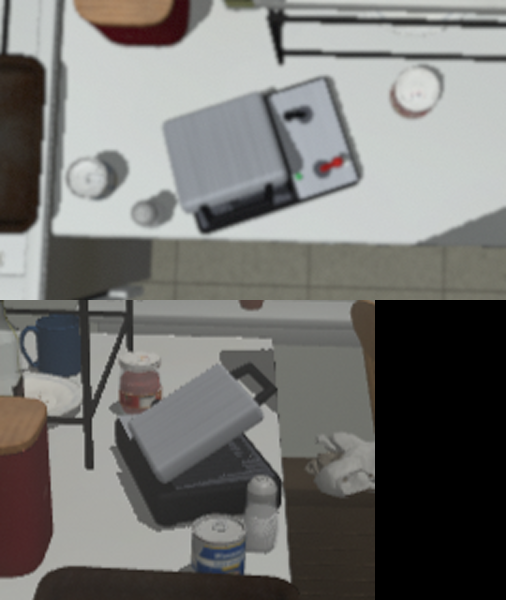

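The press lies near (501, 56) with its front facing the robot. The lid opens towards the robot, the red lever leans right, and the shaker and tin stand on the left. Next I'll get the lid angle and any tall obstacles.

```bash
python3 - <<'E'
from h import *
R=lambda a:np.array([[np.cos(a),np.sin(a)],[-np.sin(a),np.cos(a)]])
a=np.deg2rad(19.9);C=np.array([501.2,56.3])
for nm in("top","side"):
    r=dict(np.load(nm+"0.npz"));P=cloud(r);ok=r["z_map"]>0
    q=P[ok].copy();q[:,:2]=(q[:,:2]-C)@R(a).T
    m=(q[:,1]>-10)&(q[:,1]<105)&(q[:,2]>75)&(q[:,2]<260)&(abs(q[:,0])<75)
    l=q[m];l=l[:,[0,2]]; 
    f=np.polyfit(l[:,0],l[:,1],1);
    k=abs(np.polyval(f,l[:,0])-l[:,1])<8; f=np.polyfit(l[k,0],l[k,1],1);print(nm,len(l),k.sum(),"angle",np.arctan(-f[0]),"x range",l[k,0].min(),l[k,0].max(), "z at -20",np.polyval(f,-20))
    w=P[ok];t=w[(w[:,2]>110)&(w[:,0]>100)&(w[:,0]<750)&(w[:,1]>-700)&(w[:,1]<300)]
    H={}
    for x,y,z in t: 
        k=(int(x//60*60),int(y//60*60));H[k]=max(H.get(k,0),int(z))
    print(sorted(H.items()))
E
```

```text
top 2513 2353 angle 0.46886590429000136 x range -74.7269948264012 74.99951011397309 z at -20 140.4849324172262
[((60, -60), 266), ((60, 0), 269), ((60, 60), 258), ((120, -600), 357), ((120, -540), 339), ((120, -120), 574), ((120, -60), 508), ((120, 0), 402), ((120, 60), 292), ((180, -720), 338), ((180, -660), 346), ((180, -600), 528), ((180, -540), 597), ((180, -480), 628), ((180, -420), 644), ((180, -360), 624), ((180, -300), 777), ((180, -240), 777), ((180, -180), 739), ((180, -120), 667), ((180, -60), 553), ((180, 0), 444), ((180, 60), 336), ((240, -600), 497), ((240, -300), 779), ((240, -240), 779), ((240, -180), 751), ((240, -120), 643), ((240, -60), 535), ((240, 0), 424), ((240, 60), 313), ((300, -300), 771), ((300, -240), 770), ((360, 60), 164), ((360, 120), 154), ((420, 0), 163), ((420, 60), 165), ((420, 120), 159), ((480, 0), 149), ((480, 60), 146), ((480, 120), 134), ((540, 0), 115), ((540, 60), 113), ((600, -480), 745), ((600, -420), 841), ((600, -360), 909), ((600, -300), 907), ((600, -240), 905), ((600, -180), 906), ((600, -120), 915), ((600, -60), 911), ((600, 0), 908),
[... 925 characters left out ...]
420, 60), 160), ((420, 120), 153), ((480, 0), 147), ((480, 60), 141), ((480, 120), 129), ((480, 180), 112), ((540, 60), 110), ((600, -480), 542), ((600, -420), 553), ((600, -360), 554), ((600, -300), 555), ((600, -240), 555), ((600, -180), 556), ((600, -120), 557), ((600, -60), 557), ((600, 0), 558), ((600, 60), 558), ((600, 180), 162), ((600, 240), 162), ((660, -420), 282), ((660, -300), 523), ((660, -240), 523), ((660, -180), 524), ((660, -120), 523), ((660, -60), 555), ((660, 0), 558), ((660, 60), 558), ((660, 120), 214), ((660, 180), 177), ((660, 240), 178), ((720, -240), 353), ((720, -180), 349), ((720, 0), 558), ((720, 60), 558), ((720, 120), 281), ((720, 180), 164), ((720, 240), 179)]
```

Emit:
{"method": "jog_arm", "body": {"motion": [[0, 0, -3.2, 20, -5, 0, 0], [0, 0, 0, 45, -15, 0, 0], [0, 0, 0, 45, -20, 0, 0], [0, 0, 0, 45, -20, 0, 0], [0, 0, 0, 45, -20, 0, 0], [0, 0, 0, 45, -20, 0, 0], [0, 0, 0, 40, -40, 0, 0], [0, 0, 0, 30, -45, 0, 0], [0, 0, 0, 25, -45, 0, 0], [0, 0, 0, 25, -45, 0, 0]]}}

```text
t: 2.25
eef_pos: [429.9, -214.5, 292.4]
tcp_rot: [3.141, -0.0, 0.349]
ft_force: [1.1, 0.0, 0.3]
opening: 0.028
grip_force: 0.0
```

Emit:
{"method": "jog_arm", "body": {"motion": [[0, 0, 0, 24, -46, 0, 0], [0, 0, 0, 24, -46, 0, 0], [0, 0, 0, 24, -46, 0, 0], [0, 0, 0, 24, -46, 0, 0], [0, 0, 0, 20, -46, 0, 0], [0, 0, 0, 18, -46, 0, 0], [0, 0, 0, 0, 0, 20, 0], [0, 0, 0, 0, 0, 20, 0], [0, 0, 0, 0, 0, 0, 0]]}}

```text
t: 3.38
eef_pos: [461.2, 88.8, 251.5]
tcp_rot: [-3.141, 0.002, 0.349]
ft_force: [0.1, -0.0, 0.8]
opening: 0.004
grip_force: 0.0
```

Emit:
{"method": "jog_arm", "body": {"motion": [[0, 0, 0, 0, 0, 10, 0], [0, 0, 0, 0, 0, 10, 0], [0, 0, 0, 0, 0, 8, 0], [0, 0, 0, 0, 0, 4, 0], [0, 0, 0, -2, 0, 4, 0], [0, 0, 0, -2, 0, 4, 0], [0, 0, 0, -2, 0, 4, 0], [0, 0, 0, -2, 0, 4, 0]]}}

```text
t: 4.38
eef_pos: [454.2, 85.2, 204.0]
tcp_rot: [3.142, 0.0, 0.347]
ft_force: [-1.0, -1.4, 3.7]
opening: 0.009
grip_force: 1.5
```

Emit:
{"method": "jog_arm", "body": {"motion": [[0, 0, 0, -2, 0, 4, 0], [0, 0, 0, -2, 0, 4, 0], [0, 0, 0, -2, 0, 4, 0], [0, 0, 0, -2, 0, 4, 0], [0, 0, 0, -2, 0, 4, 0], [0, 0, 0, -2, 0, 4, 0], [0, 0, 0, -2, 0, 4, 0], [0, 0, 0, -1, 0, 4, 0], [0, 0, 0, 0, 0, 3, 0], [0, 0, 0, 0, 0, 2, 0]]}}

```text
t: 5.62
eef_pos: [439.9, 80.2, 166.9]
tcp_rot: [-3.141, 0.001, 0.347]
ft_force: [-2.2, -1.0, 2.9]
opening: 0.006
grip_force: 1.3
```

Emit:
{"method": "jog_arm", "body": {"motion": [[0, 0, 0, 0, 0, 1, 0], [0, 0, 0, 0, 0, 1, 0], [0, 0, 0, 0, 0, 1, 0]]}}

```text
t: 6.0
eef_pos: [440.3, 80.2, 164.6]
tcp_rot: [3.141, -0.0, 0.347]
ft_force: [-6.9, -0.8, 25.4]
opening: 0.003
grip_force: 12.5
```

Emit:
{"method": "jog_arm", "body": {"motion": [[0, 0, 0, 0, 0, 0, 0], [0, 0, 0, 0, 0, -15, 0], [0, 0, 0, 0, 0, -35, 0], [0, 0, 0, 0, 30, 0, 0], [0, 0, 0, 1, 40, 0, 0], [0, 0, 0, 1, 40, 0, 0], [0, 0, 0, 1, 40, 0, 0], [0, 0, 0, 1, 35, 0, 0], [0, 0, 0, 0, 0, 0, 0]]}}

```text
t: 7.12
eef_pos: [507.7, -94.2, 214.0]
tcp_rot: [3.141, -0.001, 0.344]
ft_force: [0.2, 0.3, -1.0]
opening: -0.002
grip_force: 0.0
```

```bash
python3 - <<'E'
from h import *
r=env.read_camera("top");P=cloud(r);c=r["color"].astype(int);s=env.state();print(s["eef_pos"])
m=(abs(P[...,2]-50)<5)&(P[...,0]>350)&(P[...,0]<700)&(abs(P[...,1])<260)
n,l,st,_=cv2.connectedComponentsWithStats(m.astype(np.uint8))
for i in range(1,n):
    if st[i,4]>100: print(st[i],cv2.minAreaRect(P[l==i][:,:2].astype(np.float32)))
red=(c[...,0]>120)&(c[...,1]<70)&(c[...,2]<70)&(P[...,2]>40)&(P[...,2]<130)
print("red",red.sum(),P[red].mean(0))
for t in("red_tip","black_tip"):
    for d in env.recognise("top",t)[:2]: print(t,d,unproj(r,*d["location"]))
m=(P[...,0]>400)&(P[...,0]<470)&(P[...,1]>50)&(P[...,1]<120)&(P[...,2]>60);print("lid z",np.percentile(P[m][:,2],[5,50,95]))
b=env.read_camera("side")["color"][150:310,230:430];a=r["color"][130:290,150:420]
cv2.imwrite("pics/b.png",cv2.vconcat([cv2.resize(a,(506,300)),cv2.copyMakeBorder(cv2.resize(b,(375,300)),0,0,0,131,0)])[...,::-1])
E
```

```text
[507.02568158 -93.02254102 213.91890098]
[288 171  39  70 988] ((522.0512084960938, -1.0027923583984375), (165.9774932861328, 98.14067077636719), 14.42281723022461)
red 0 [nan nan nan]
black_tip {'location': [306.0, 193.0], 'score': 0.53} [546.85854578  15.18259318  93.02623358]
black_tip {'location': [283.2, 211.3], 'score': 0.45} [499.48838538  71.55831441  86.42990174]
lid z [81.23086689 86.67831343 91.33995673]<stdin>:8: RuntimeWarning: Mean of empty slice.
  ret = um.true_divide(
```

View pics/b.png

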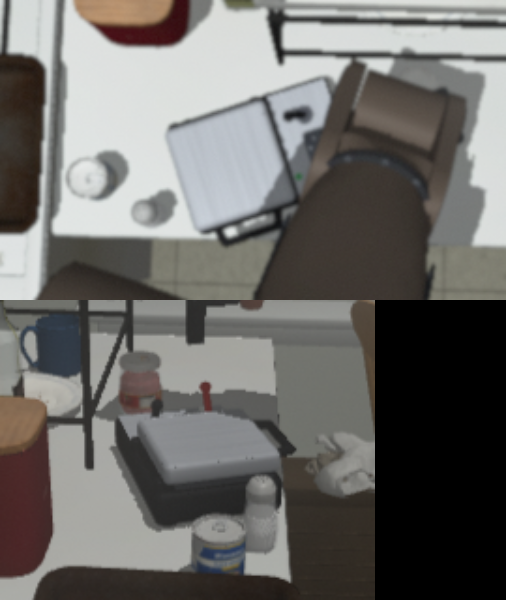

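The lid is shut (z about 87). The red lever shows in the side view at about (340, 197), still leaning right. I'll localise it there.

```bash
python3 - <<'E'
from h import *
r=env.read_camera("side");P=cloud(r);c=r["color"].astype(int)
red=(c[...,0]>90)&(c[...,1]<60)&(c[...,2]<60)
red[:180]=0;red[215:]=0;red[:,:325]=0;red[:,360:]=0
for v in range(180,215):
    if red[v].any():
        u=np.where(red[v])[0];print(v,u.min(),u.max(),np.median(P[v,u],0).round())
a=np.deg2rad(19.9)
for x,y in((-45,-93.6),(-45,-50.4)):
    print(501.2+x*np.cos(a)-y*np.sin(a),56.3+x*np.sin(a)+y*np.cos(a))
E
```

```text
194 338 338 [493. -34.  99.]
195 339 340 [489. -39.  94.]
196 337 340 [490. -37.  92.]
197 339 339 [490. -36.  90.]
200 339 340 [489. -37.  81.]
201 339 340 [488. -33.  80.]
202 340 340 [487. -32.  78.]
203 340 340 [487. -33.  74.]
204 340 340 [487. -31.  73.]
205 340 341 [485. -29.  71.]
206 340 341 [485. -28.  68.]
207 340 341 [485. -29.  65.]
490.7465601844726 -47.02804844776247
476.04216361526886 -6.407601360912373
```

Emit:
{"method": "jog_arm", "body": {"motion": [[0, 0, 0, 0, 0, 20, 0], [0, 0, 0, 0, 0, 20, 0], [0, 0, 0, 0, 0, 20, 0], [0, 0, 0, 0, -10, 0, 0], [0, 0, 0, 0, -10, 0, 0], [0, 0, 0, 0, -5, 0, 0], [0, 0, 0, 0, -5, 0, 0], [0, 0, 0, 0, -4, 0, 0], [0, 0, 0, 0, -4, 0, 0]]}}

```text
t: 8.5
eef_pos: [494.4, -56.9, 154.6]
tcp_rot: [3.14, -0.001, 0.347]
ft_force: [2.7, -6.1, 6.2]
opening: 0.007
grip_force: 3.6
```

Emit:
{"method": "jog_arm", "body": {"motion": [[0, 0, 0, 0, -4, 0, 0], [0, 0, 0, 0, -4, 0, 0], [0, 0, 0, 0, -4, 0, 0], [0, 0, 0, 0, -4, 0, 0], [0, 0, 0, 0, -3, 0, 0], [0, 0, 0, 0, 0, 0, 0]]}}

```text
t: 9.25
eef_pos: [487.3, -38.5, 154.1]
tcp_rot: [-3.141, 0.001, 0.347]
ft_force: [-0.3, -0.2, -0.6]
opening: 0.002
grip_force: 0.0
```

Emit:
{"method": "jog_arm", "body": {"motion": [[0, 0, 0, 0, 20, 0, 0], [0, 0, 0, 0, 30, 0, 0], [0, 0, 0, 0, 0, -30, 0], [0, 0, 0, 0, 0, -50, 0], [0, 0, 0, 0, 50, -30, 0], [0, 0, 0, -20, 50, 0, 0], [0, 0, 0, -20, 50, 0, 0], [0, 0, 0, -20, 50, 0, 0], [0, 0, 0, -20, 50, 0, 0], [0, 0, 0, 0, 0, 0, 0]]}}

```text
t: 10.5
eef_pos: [513.2, -352.6, 263.7]
tcp_rot: [3.141, 0.0, 0.342]
ft_force: [0.2, 0.5, -0.0]
opening: 0.008
grip_force: 0.0
```

```bash
python3 - <<'E'
from h import *
s=env.state();print(s["t"],s["eef_pos"],s["ft_force"])
r=env.read_camera("top");P=cloud(r);c=r["color"].astype(int)
red=(c[...,0]>120)&(c[...,1]<70)&(c[...,2]<70)&(P[...,2]>55)&(P[...,2]<130)&(P[...,1]<20)
print("red",red.sum(),np.median(P[red],0))
m=(P[...,0]>400)&(P[...,0]<470)&(P[...,1]>50)&(P[...,1]<120)&(P[...,2]>60);print("lid z",np.percentile(P[m][:,2],[5,50,95]))
b=env.read_camera("side")["color"][150:310,230:430];a=r["color"][130:290,150:420]
cv2.imwrite("pics/c.png",cv2.vconcat([cv2.resize(a,(506,300)),cv2.copyMakeBorder(cv2.resize(b,(375,300)),0,0,0,131,0)])[...,::-1])
E
```

```text
10.5 [ 513.23346226 -352.64958349  263.65475442] [ 0.23168542  0.46514092 -0.04959998]
red 23 [481.83585355 -24.53337023 101.25105041]
lid z [81.22379299 86.61595935 90.95854239]
```

View pics/c.png

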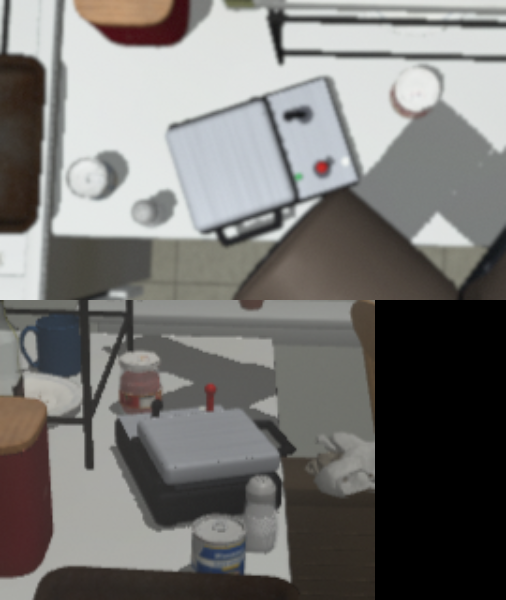

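The red ball is at (482, -25, 101), so the lever is about upright. It has either stalled or is still moving, so I'll let some time pass and look again.

Emit:
{"method": "jog_arm", "body": {"motion": [[0, 0, 0, 0, 0, 0, 0], [0, 0, 0, 0, 0, 0, 0], [0, 0, 0, 0, 0, 0, 0], [0, 0, 0, 0, 0, 0, 0]]}}

```text
t: 11.1
eef_pos: [514.4, -347.8, 264.4]
tcp_rot: [3.141, -0.0, 0.347]
ft_force: [-0.2, 0.2, -0.3]
opening: 0.004
grip_force: 0.0
```

```bash
cat > red.py <<'E'
from h import *
for k in("top","side"):
    r=env.read_camera(k);P=cloud(r);c=r["color"].astype(int)
    red=(c[...,0]>90)&(c[...,1]<65)&(c[...,2]<65)&(P[...,2]>55)&(P[...,2]<130)&(P[...,1]<30)&(P[...,1]>-80)&(P[...,0]>440)&(P[...,0]<540)
    q=P[red];t=q[q[:,2]>np.percentile(q[:,2],60)];print(k,red.sum(),"all",np.median(q,0).round(),"top",np.median(t,0).round(),np.argwhere(red).min(0),np.argwhere(red).max(0))
E
python3 red.py
```

```text
top 23 all [482. -27. 102.] top [484. -24. 104.] [217 319] [221 324]
side 46 all [481. -18.  86.] top [482. -17.  99.] [195 339] [208 344]
```

The lever really is upright and at rest, so the push was too short. I'll go back and push further.

Emit:
{"method": "jog_arm", "body": {"motion": [[0, 0, 0, 16, -50, 0, 0], [0, 0, 0, 16, -50, 0, 0], [0, 0, 0, 16, -50, 0, 0], [0, 0, 0, 16, -50, 0, 0], [0, 0, 0, 16, -45, 0, 0], [0, 0, 0, 0, 0, 40, 0], [0, 0, 0, 0, 0, 40, 0], [0, 0, 0, 0, 0, 30, 0], [0, 0, 0, 0, 0, 0, 0]]}}

```text
t: 12.32
eef_pos: [505.7, -90.4, 152.9]
tcp_rot: [-3.14, 0.003, 0.347]
ft_force: [-0.1, -1.0, 0.7]
opening: 0.008
grip_force: 0.0
```

Emit:
{"method": "jog_arm", "body": {"motion": [[0, 0, 0, 0, -15, 0, 0], [0, 0, 0, 0, -15, 0, 0], [0, 0, 0, 0, -12, 0, 0], [0, 0, 0, 0, -6, 0, 0], [0, 0, 0, 0, -5, 0, 0], [0, 0, 0, 0, -4, 0, 0], [0, 0, 0, 0, -4, 0, 0]]}}

```text
t: 13.2
eef_pos: [485.5, -33.1, 154.2]
tcp_rot: [3.142, 0.0, 0.346]
ft_force: [0.2, 0.8, -0.0]
opening: 0.0
grip_force: 0.0
```

```bash
python3 red.py
```

```text
Traceback (most recent call last):
  File "red.py", line 5, in <module>
    q=P[red];t=q[q[:,2]>np.percentile(q[:,2],60)];print(k,red.sum(),"all",np.median(q,0).round(),"top",np.median(t,0).round(),np.argwhere(red).min(0),np.argwhere(red).max(0))
                        ~~~~~~~~~~~~~^^^^^^^^^^^
IndexError: index -1 is out of bounds for axis 0 with size 0
```

Emit:
{"method": "jog_arm", "body": {"motion": [[0, 0, 0, 0, -3, 0, 0], [0, 0, 0, 0, -3, 0, 0], [0, 0, 0, 0, -2, 0, 0], [0, 0, 0, 0, 0, 0, 0]]}}

```text
t: 13.75
eef_pos: [482.8, -25.6, 154.2]
tcp_rot: [3.141, -0.0, 0.347]
ft_force: [-0.6, -0.6, 0.8]
opening: 0.008
grip_force: 0.0
```

```bash
sed -i 's/    q=P\[red\];/    if not red.any(): continue\n&/' red.py; python3 red.py; python3 - <<'E'
from h import *
a=env.read_camera("top")["color"][130:290,150:420];b=env.read_camera("side")["color"][170:250,290:390]
cv2.imwrite("pics/d.png",cv2.vconcat([cv2.resize(a,(506,300)),cv2.copyMakeBorder(cv2.resize(b,(375,300)),0,0,0,131,0)])[...,::-1])
E
```

```text
side 2 all [476.   3.  92.] top [476.   4.  93.] [202 344] [203 344]
```

View pics/d.png

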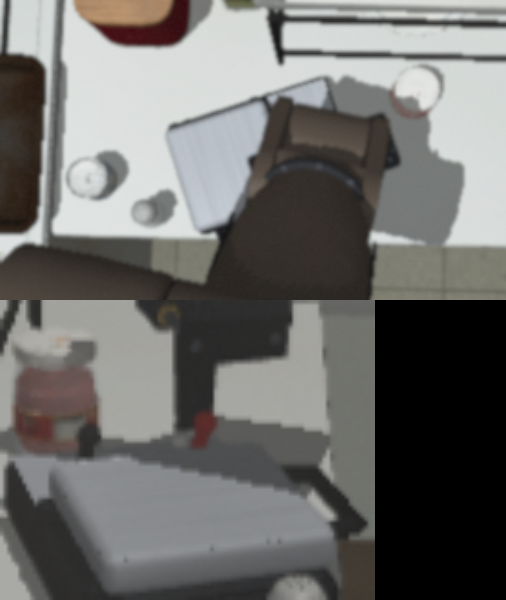

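In the side view the red ball, near (344, 203), now leans towards the lid. Its surface is at (476, 3, 92), which is where it should be when on. I'll retract and verify.

Emit:
{"method": "jog_arm", "body": {"motion": [[0, 0, 0, 0, 20, 0, 0], [0, 0, 0, 0, 30, 0, 0], [0, 0, 0, 0, 10, -30, 0], [0, 0, 0, 0, 0, -50, 0], [0, 0, 0, 0, 50, -30, 0], [0, 0, 0, -20, 50, 0, 0], [0, 0, 0, -20, 50, 0, 0], [0, 0, 0, -20, 50, 0, 0], [0, 0, 0, -20, 50, 0, 0], [0, 0, 0, 0, 0, 0, 0]]}}

```text
t: 15.2
eef_pos: [511.9, -348.9, 263.7]
tcp_rot: [3.141, 0.0, 0.342]
ft_force: [-0.2, 1.8, -0.5]
opening: 0.002
grip_force: 0.0
```

```bash
python3 red.py; python3 - <<'E'
from h import *
r=env.read_camera("top");P=cloud(r)
m=(P[...,0]>400)&(P[...,0]<470)&(P[...,1]>50)&(P[...,1]<120)&(P[...,2]>60);print("lid z",np.percentile(P[m][:,2],[5,50,95]))
for t in ("black_tip",): print([(d["score"],unproj(r,*d["location"]).round()) for d in env.recognise("top",t)])
a=r["color"][130:290,150:420];b=env.read_camera("side")["color"][170:250,290:390]
cv2.imwrite("pics/e.png",cv2.vconcat([cv2.resize(a,(506,300)),cv2.copyMakeBorder(cv2.resize(b,(375,300)),0,0,0,131,0)])[...,::-1])
E
```

```text
top 30 all [479. -14.  81.] top [476.  -7.  97.] [219 312] [222 322]
side 24 all [476.   2.  93.] top [476.   3.  96.] [200 342] [208 347]
lid z [81.44954142 86.77592412 90.7416173 ]
[(0.56, array([477.,  97.,  84.])), (0.37, array([551.,  12.,  52.]))]
```

View pics/e.png

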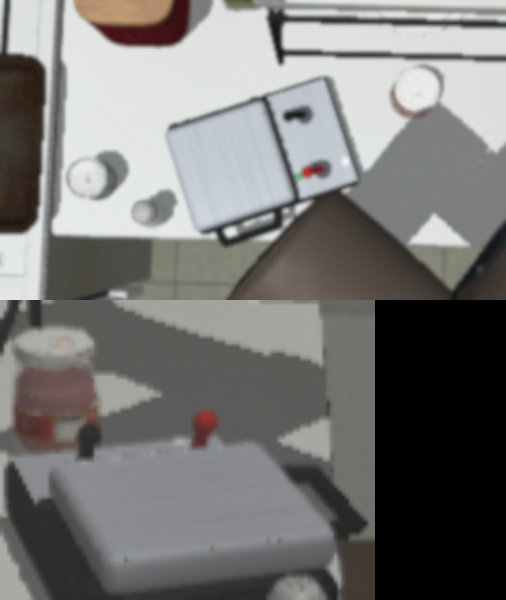

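The red lever is over at (476, -7), the black lever and bystanders are unmoved, the lid is shut and the hand is clear.

```bash
python3 -c "
from cell import env
print(env.job_done())"
```

```text
the job is handed in; nothing more can be done
None
```

I handed the job in at about 15 s of the 42 s allowed, with the lid shut, the red lever snapped over towards the lid on the second push (the first left it standing upright), the black lever, press and bystanders looking unmoved in the last images, and the hand clear; no verdict came back.

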